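# Dock the tester from the crowded tote

## Task

The gas pressure tester stands in the middle slot of the service tote, hemmed in by the spray can, the torch and the hand pump. Stand those three on the rubber mat first, then lift out the tester and stand it fully home in its charging dock, and finally put the can, the torch and the pump back upright, each in the bay of the tote it came from. Keep them all upright, and leave the brass union in the tote where it is.

Things in the scene. Friction and masses are not known exactly. Their poses are not given: they have to be found in the camera images.
- tester: Gas pressure tester: upright white slab with a black band, 36 mm thick (its x), 92 mm wide (its y), 88 mm high, with a small dark screen on its -x face and two thin brass nipples (8 mm thick, 34 mm either side of the middle) standing another 10 mm above the top. About 0.3 kg. It starts upright in the long middle slot of the tote and is to be taken across its 36 mm thickness. Origin: centre of its underside; z up.
- can: Leak-finder spray can: plain round can, 50 mm diameter and straight up to 142 mm, then a white cap 30 mm wide; 165 mm high in all. About 0.3 kg. Stands upright in one of the four bays of the tote. Origin: centre of its underside; z up.
- torch: Black hand torch standing on its wider lens: head 46 mm diameter to 28 mm high, tapering to a straight barrel 34 mm diameter from 45 mm up to 156 mm; 160 mm high. About 0.2 kg. Stands upright in one of the bays. Origin: centre of its underside (lens); z up.
- pump: Hand test pump: black foot 48 mm diameter, steel barrel 38 mm diameter from 10 to 138 mm high, thin rod above it and a T handle across the top, a bar 13 mm thick and 56 mm long along the pump's y, centred 156 mm above the foot; 163 mm high. The barrel is best taken just below the handle with the fingers either side of the bar (closing along the pump's x). About 0.3 kg. Stands upright in one of the bays. Origin: centre of its underside; z up.
- union: Low brass pipe union, 44 mm diameter, 34 mm high, standing in the fourth bay of the tote. It is in nobody's way and stays where it is. Origin: centre of its underside.
- tote: Grey open service tote, fixed, 212 mm (x) by 154 mm (y), walls and partitions 45 mm high and 4 to 5 mm thick, floor 4 mm thick. Along its middle runs a slot 54 mm wide (x) and 144 mm long (y); on each side of the slot, at x = -66 and +66 mm, are two bays, 70 by 70 mm inside, centred at y = +37 and -37 mm. A wire handle lies folded down outside the -x wall. Origin: centre of its underside; z up.
- mat: Thin black rubber work mat lying on the counter beside the tote (left or right), fixed: 250 mm (its x) by 120 mm (its y), 3 mm thick. Origin: centre of its underside.
- dock: Black charging dock with a grey floor for the tester, fixed on the counter on the other side of the tote: 66 mm (x) by 122 mm (y) outside over a slightly wider foot, rim 36 mm high, with a rectangular pocket 50 mm (x) by 106 mm (y) whose floor is 10 mm above the counter. The tester stands in it with its width along the dock's y, either way round. Origin: centre of its underside.
- dock_seat (a point): Centre of the pocket floor of the charging dock, 10 mm above the counter, axes as the dock's; the underside of the tester comes to rest here.
Not all that is in view belongs to the job. What is shaped like the tester but blue or orange is not meant.

How it is judged:
On the way, in this order (a step that is already met when the one before it is completed fails the run):
1. the can, the torch and the pump stand upright and released on the mat together, with the tester still in the tote (x of can in the frame of mat between -0.125 and 0.125 m and y of can in the frame of mat between -0.06 and 0.06 m and z of each of can, torch, pump in the frame of mat below 0.01 m and angle between each of can, torch, pump's own z axis and vertical below 0.12 rad and contact force between each of can, torch, pump and the fingers below 0.1 N and x of torch in the frame of mat between -0.125 and 0.125 m and y of torch in the frame of mat between -0.06 and 0.06 m and x of pump in the frame of mat between -0.125 and 0.125 m and y of pump in the frame of mat between -0.06 and 0.06 m and distance of tester from where it was at the start of the episode below 0.025 m), for 0.2 s.
2. the tester stands in the charging dock, released (horizontal distance between tester and dock_seat below 0.014 m and z of tester in the frame of dock_seat below 0.006 m and angle between tester's own z axis and vertical below 0.12 rad and contact force between tester and the fingers below 0.1 N), for 0.2 s.
At the end, for the whole second after the job is handed in: The tester stands upright in the dock (underside within 14 mm of the pocket's centre, within 6 mm of its floor); can, torch and pump each stand upright on the floor of the bay they started in (within 32 mm of the starting point); all at rest (all of step 2 and linear speed of each of tester, can, torch, pump below 0.02 m/s and distance of each of can, torch, pump from where it was at the start of the episode below 0.032 m and z of each of can, torch, pump in the frame of tote below 0.01 m and angle between each of can, torch, pump's own z axis and vertical below 0.12 rad); the robot touches nothing.
It fails at once if the can, torch, pump or tester is tipped over (more than 35 degrees) (angle between any of can, torch, pump, tester's own z axis and vertical above 0.61 rad).
It fails at once if the brass union is taken from its bay (distance of union from where it was at the start of the episode above 0.035 m).
It also fails if it takes over 141 s, if anything falls off the work surface, if the arm or the gripper's body presses on something with over 40 N, if the wrist force passes 120 N, or if a joint passes its speed limit or range.

## Robot

A 6-joint arm with a two-finger parallel gripper is mounted at the origin on the work surface. World frame = base frame: x ahead of the robot, y to its left, z up, the work surface at z = 0. Lengths are in m, angles in rad, forces in N, time in s.
With the tool pointing down it reaches from about 0.3 to 0.875 m from the base axis. Payload 6.4 kg.
Tool frame: the origin (TCP) lies at the very end of the fingers, on their centre line; the grasp point (between the pads) lies 19 mm behind it; z points along the fingers, y is the line along which they close (so a half turn about z gives the same grasp; the last joint's range is limited). The gripper opens to 85 mm and grips with 20 to 120 N. Pads are 22 mm wide; open, the fingers measure 114 mm over their backs; the gripper's body (76 mm by 85 mm) begins 54 mm behind the grasp point. The pads swing forward as they close: fully open they stand 13 mm farther back than shut.
Start: joints at [-1.455, 0.181, 1.607, -0, 1.354, -0.206], TCP at [0.182, -0.545, 0.231] pointing down, gripper open.
Joint ranges: [-2.99, 2.99], [-0.89, 2.07], [0.3, 2.58], [-1.14, 4.28], [0, 2.63], [-3.12, 3.12]. Speed limits (rad/s): [2.57, 2.57, 3.01, 3.14, 3.14, 3.14].

## Interface

Orientations are given as a unit quaternion [w, x, y, z].
In Python, from bench import telemetry, camera, ctrl, spotter gives the robot as it stands.
- The arm moves only by the tool send_rows, never from a script. Its argument "series" is a list of rows, each a list of 3 entries, a list of its own where there are three numbers: the turn, a rotation vector about the world's x, y, z in degrees, then the shift along the world's x, y, z in mm, then the closure, from -1 (fully open) to 1 (shut), so that 0 is half open. In form: [[[rx, ry, rz], [dx, dy, dz], gripper], ...]. A call has 1 to 10 rows; each row is the pose to reach, as a shift and turn from the pose commanded when the call began; what a row does not reach only later rows make up. A row lasts 1/8 s, in which the tool goes at most 62.5 mm and 10.7 degrees, less where a joint would pass 70% of its speed; a pose out of reach is approached as far as the arm can. A call with a gripper value outside its range is refused whole. The fingers move at their own pace and stop on an object; the grip force is fixed at half the most. Time passes only in rows, so rows that repeat a pose let the fingers close. It gives the time, the measured TCP pose, the force, the opening and the grip force at its end, in the units of the state.
- telemetry.get_obs(): the state, without advancing time (a new reading comes with each control period).
- camera(name): name is "scene" or "side" or "wrist"; returns a dict with "pixels" (480x640x3 uint8, red, green, blue), "camera_matrix" (3x3 intrinsics, pixels), "xyz" and "orientation" of the camera in the world. Camera axes: x right, y up, looking along -z (the intrinsics and any distortion apply to the point x, -y, -z); pixel columns grow to the right and rows downward; lengths in m; the calibration is good to about 2 mm. A picture is of the moment at which its call begins. There is no depth.
- ctrl.hand_in(): hands the job in; it is judged then, once.
Trained networks look in the newest picture that a camera, given by its name, has taken for a name from the list of things; names that differ only in an ending like _2 or _b are one class to them, and where a whole thing is asked for, a point or a joint stands for the part that bears it (a point fixed in the world has none). Each returns a list of dicts, best first, with "conf" (0 to 1); they miss things now and then, are a little off and sometimes report something else, mostly with a low value. They report only what shows in the picture. A call takes as long as a camera call. They do not tell look-alikes from the thing itself.
- spotter.boxes_of(thing, camera): "xyz" ([x, y, z] in m, in world coordinates, good to about 4 mm: the middle of the surface that is visible of it).
- spotter.landmark_of(thing, camera): "xyz" ([x, y, z] in m, in world coordinates, good to about 4 mm: a listed point, or the origin of a listed thing).
The state is a dict: "time_s": time; "q": joint angles; "dq": joint speeds; "joint_efforts": joint torques, N m; "eef_pos": TCP position; "eef_rot": TCP orientation; "wrist_force": force on the tool from outside, world axes, zero at the start; "torque": the same for the moment, N m; "opening": opening from 0.0 (shut) to 1.0 (fully open); "grasp_force": force on a finger pad.
Only numpy, scipy, OpenCV 4.12 (cv2) and the standard library are available. Lean on these libraries where they do the work, as an engineer would, in place of code of your own. Each camera call takes 0.05 s, during which the arm holds its last target. There are 200 camera calls.

## Working session

There is one attempt and no reset: what is moved stays moved. The work goes in short steps, Python scripts to look and compute and a tool call to move; the robot and the scene stay as the last step left them, time stands still between calls to the robot, and variables do not carry over. Pictures are saved under pics/ and viewed, at most 14 in all, crops included, and the job is handed in when it is done.

Besides the shell and the picture viewer there is one more tool, called after ">>>" in YAML: its name, and indented under it one key for each argument. send_rows: Moves the arm, as the interface text tells. Its arguments: {"type":"object","properties":{"series":{"type":"array","items":{"type":"array"}}},"required":["series"]}

```bash
mkdir -p pics; ls; python3 - <<'E'
from bench import telemetry, camera, ctrl, spotter
import cv2,numpy as np
print(telemetry.get_obs())
for c in ["scene","side"]:
    d=camera(c); cv2.imwrite(f"pics/{c}0.png",d["pixels"][:,:,::-1]); print(c,d["xyz"],d["orientation"],d["camera_matrix"])
    print({k:v for k,v in d.items() if k not in("pixels",)}.keys())
    for t in ["tester","can","torch","pump","union","tote","mat","dock","dock_seat"]:
        print(t,[(np.round(r["xyz"],3).tolist(),round(r["conf"],2)) for r in spotter.landmark_of(t,c)][:4])
E
```

```text
pics
{'time_s': 0.0, 'q': array([-1.45526911e+00,  1.81535780e-01,  1.60800429e+00,  4.77967935e-06,
        1.35381694e+00, -2.06313860e-01]), 'dq': array([-0.00177828, -0.00025609,  0.0017852 , -0.00080056, -0.00212378,
       -0.00019436]), 'joint_efforts': array([-1.09778768e-03, -4.44867039e+01, -3.51337624e+01, -3.48129824e-04,
        9.07418726e-03, -5.02230876e-05]), 'eef_pos': array([ 0.18182544, -0.54490941,  0.23038892]), 'eef_rot': array([-8.81159945e-04,  9.87079905e-01,  1.60226347e-01,  4.23620274e-05]), 'wrist_force': array([ 0.33272868, -0.54098673, -0.73418925]), 'torque': array([-0.01930281, -0.01632268,  0.02495315]), 'grasp_force': 0.0, 'opening': 1.0000586952800892}
scene [ 0.82249197 -0.37884422  0.83583033] [0.93997364 0.24870484 0.06589556 0.22417234] [[489.50569996   0.         318.76117409]
 [  0.         489.50569996 241.48061965]
 [  0.           0.           1.        ]]
dict_keys(['camera_matrix', 'xyz', 'orientation'])
tester [([0.602, -0.199, 0.004], 0.95), ([0.574, 0.147, 0.003], 0.74), ([0.554, -0.018, 0.001], 0.63), ([0.706, 0.121, -0.003], 0.6)]

[... 374 characters left out ...]
 -0.07, 0.005], 0.64)]
side [0.20588134 0.5846634  0.58199322] [-0.26165279 -0.12602679  0.41566392  0.86190404] [[497.0936354    0.         317.78529317]
 [  0.         497.0936354  233.31805166]
 [  0.           0.           1.        ]]
dict_keys(['camera_matrix', 'xyz', 'orientation'])
tester [([0.597, -0.197, -0.002], 0.84), ([0.743, -0.061, -0.001], 0.78), ([0.552, -0.024, -0.0], 0.71), ([0.707, 0.12, -0.003], 0.67)]
can [([0.486, -0.067, 0.003], 0.78)]
torch [([0.617, -0.072, 0.007], 0.64)]
pump [([0.485, 0.006, 0.002], 0.59)]
union [([0.622, 0.007, 0.002], 0.86)]
tote [([0.547, -0.028, 0.0], 0.9)]
mat [([0.479, 0.313, -0.003], 0.88)]
dock [([0.477, -0.325, 0.005], 0.66)]
dock_seat []
```

View pics/scene0.png

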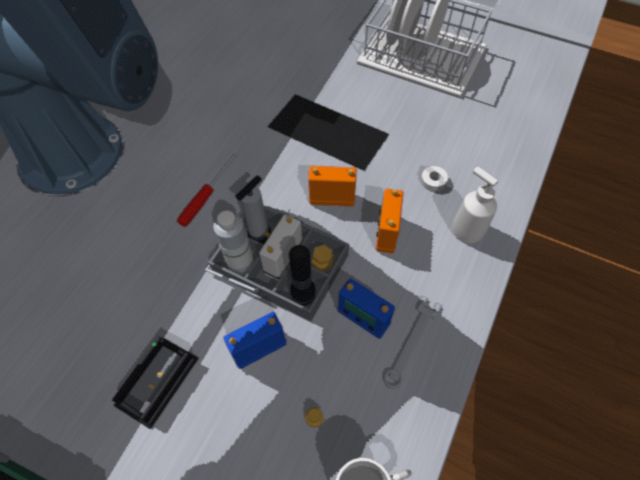

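View pics/side0.png

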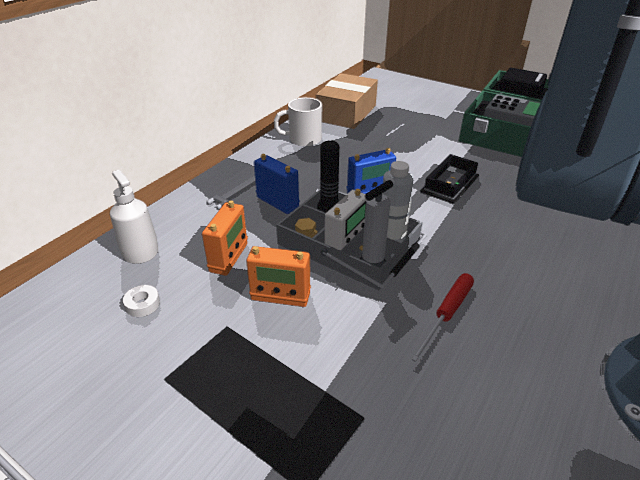

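Scene picture: the wanted white tester is at (283,245) in the tote. Look-alikes are orange at (332,185) and (390,220), and blue at (255,340) and (367,307). The can is at (233,240), the pump at (253,205), the torch at (301,275), the union at (322,257), the mat at (330,130) and the dock at (155,380), which seems to have something inside. I'll check with close crops.

```bash
python3 - <<'E'
import cv2,numpy as np
a=cv2.imread("pics/scene0.png");b=cv2.imread("pics/side0.png")
def c(i,x,y,w,h,W,H): return cv2.resize(i[y:y+h,x:x+w],(W,H),interpolation=cv2.INTER_CUBIC)
# scale 4 for dock, 2.5 tote
top=np.hstack([c(a,200,165,160,160,400,400),c(b,265,130,160,160,400,400)])
bot=np.hstack([c(a,105,325,100,50*2,200,200),c(b,410,145,80,60,267,200),c(b,360,155,70,60,233,200),np.zeros((200,100,3),np.uint8)])
cv2.imwrite("pics/crop1.png",np.vstack([top,bot]))
E
```

```text
(no output)
```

View pics/crop1.png

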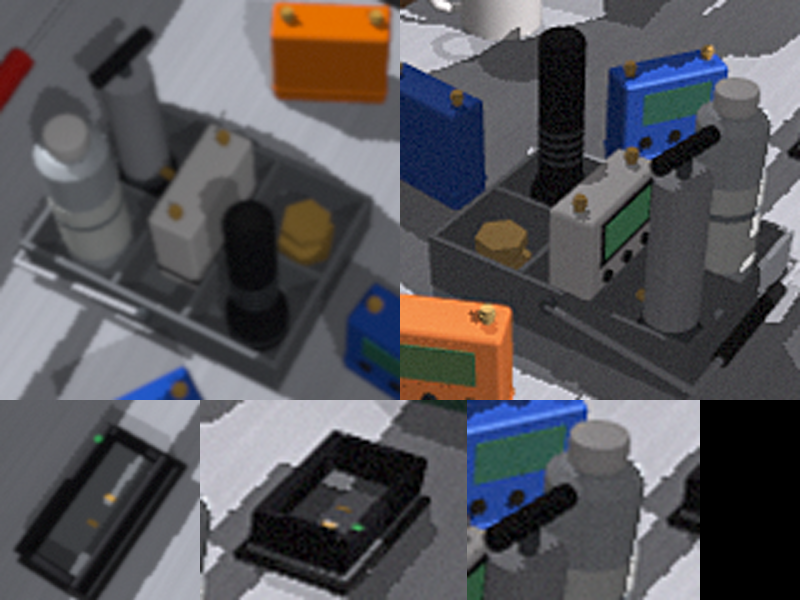

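The crop shows the white tester with its band, in the slot with nipples at crop (177,212) and (222,137). The dock is empty, its pocket showing only contacts. The pump handle ends are at scene (238,195) and (260,179), and side (367,198) and (392,182).

```bash
cat > h.py <<'E'
import numpy as np,cv2,json
from scipy.spatial.transform import Rotation as R
def ray(d,uv):
    K=np.array(d["camera_matrix"]);p=np.linalg.solve(K,[uv[0],uv[1],1.]);w,x,y,z=d["orientation"]
    return np.array(d["xyz"]),R.from_quat([x,y,z,w]).apply([p[0],-p[1],-p[2]])
def onz(d,uv,z):
    o,v=ray(d,uv);return o+v*(z-o[2])/v[2]
def tri(obs):
    A=0;b=0
    for d,uv in obs:
        o,v=ray(d,uv);v=v/np.linalg.norm(v);P=np.eye(3)-np.outer(v,v);A=A+P;b=b+P@o
    return np.linalg.solve(A,b)
def proj(d,X):
    w,x,y,z=d["orientation"];c=R.from_quat([x,y,z,w]).inv().apply(np.array(X)-d["xyz"])
    p=np.array(d["camera_matrix"])@[c[0],-c[1],-c[2]];return p[:2]/p[2]
E
python3 - <<'E'
from bench import camera
from h import *
s=camera("scene");t=camera("side");np.set_printoptions(precision=4,suppress=True)
S=lambda x,y:(200+x/2.5,165+y/2.5)
T=lambda x,y:(265+(x-400)/2.5,130+y/2.5)
D=lambda x,y:(105+x/2,325+(y-400)/2); E=lambda x,y:(410+(x-200)*.3,145+(y-400)*.3)
def show(n,a,b): print(n,tri([(s,a),(t,b)]))
show("handle far",S(95,75),T(655,170)); show("handle near",S(150,35),T(718,130))
show("handle swap",S(95,75),T(718,130)); show("handle swap",S(150,35),T(655,170))
show("nip +y",S(222,137),T(580,203));show("nip -y",S(177,212),T(632,157))
show("torch top",S(249,215),T(562,40));show("cap top",S(68,130),T(736,90))
for n,p in dict(top=(110,427),right=(184,465),bot=(90,597),left=(18,553)).items(): print("dock",n,onz(s,D(*p),.036),onz(s,D(*p),.0))
for n,p in dict(a=(330,432),b=(425,462),c=(350,540),d=(255,508)).items(): print("dock side",n,onz(t,E(*p),.036))
for p in [(294,96),(388,134),(370,167),(268,125)]: print("mat",onz(s,p,.003))
for p in [(228,327),(364,418),(314,480),(165,379)]: print("mat side",onz(t,p,.003))
for n,p in dict(left=(18,250),bot=(280,380),right=(370,205)).items(): print("tote",n,onz(s,S(*p),.045))
E
```

```text
handle far [ 0.4841 -0.0015  0.144 ]
handle near [0.4811 0.0094 0.1764]
handle swap [ 0.4753 -0.0212  0.1635]
handle swap [0.4897 0.0288 0.1567]
nip +y [0.5526 0.0101 0.0956]
nip -y [ 0.5529 -0.0575  0.0944]
torch top [ 0.6191 -0.0683  0.1617]
cap top [ 0.485  -0.0673  0.1662]
dock top [ 0.4507 -0.265   0.036 ] [ 0.4339 -0.2599  0.    ]
dock right [ 0.5254 -0.2639  0.036 ] [ 0.5121 -0.2587  0.    ]
dock bot [ 0.5188 -0.3842  0.036 ] [ 0.5051 -0.3845  0.    ]
dock left [ 0.4472 -0.3832  0.036 ] [ 0.4303 -0.3834  0.    ]
dock side a [ 0.5017 -0.378   0.036 ]
dock side b [ 0.4361 -0.3753  0.036 ]
dock side c [ 0.4418 -0.2618  0.036 ]
dock side d [ 0.504  -0.2634  0.036 ]
mat [0.364  0.3687 0.003 ]
mat [0.6092 0.358  0.003 ]
mat [0.6112 0.2549 0.003 ]
mat [0.3546 0.2619 0.003 ]
mat side [0.5965 0.2444 0.003 ]
mat side [0.3509 0.2614 0.003 ]
mat side [0.3601 0.3616 0.003 ]
mat side [0.606  0.3617 0.003 ]
tote left [ 0.449  -0.1144  0.045 ]
tote bot [ 0.6652 -0.1175  0.045 ]
tote right [0.6616 0.0341 0.045 ]
```

Cross-pairing the handle ends gives (0.475,-0.021,0.163) and (0.490,0.029,0.157), which is a length of 52 mm at the right height. So the pump's yaw is about -16°. The tote, tester, torch top (0.162) and can top (0.166) all agree with the text. I'll move above the pump now, going first to the height that clears everything.

>>> send_rows:
  series:
    - [[0, 0, 10], [30, 60, 30], -1]
    - [[0, 0, 20], [60, 110, 40], -1]
    - [[0, 0, 30], [90, 165, 40], -1]
    - [[0, 0, 40], [120, 220, 40], -1]
    - [[0, 0, 50], [150, 275, 40], -1]
    - [[0, 0, 56], [180, 330, 40], -1]
    - [[0, 0, 56], [210, 385, 40], -1]
    - [[0, 0, 56], [240, 440, 40], -1]
    - [[0, 0, 56], [275, 500, 40], -1]
    - [[0, 0, 56], [301, 549, 40], -1]

```text
time_s: 2.35
eef_pos: [0.48, -0.0016, 0.2717]
eef_rot: [0.001, 0.796, 0.605, 0.0]
wrist_force: [0.6, -1.7, 0.8]
opening: 0.997
grasp_force: 0.0
```

>>> send_rows:
  series:
    - [[0, 0, 0], [0, 0, 0], -1]
    - [[0, 0, 0], [0, 0, 0], -1]

```text
time_s: 2.6
eef_pos: [0.4788, -0.0035, 0.2711]
eef_rot: [-0.0, 0.796, 0.605, -0.0]
wrist_force: [0.6, -0.2, -0.5]
opening: 0.999
grasp_force: 0.0
```

```bash
python3 - <<'E'
from bench import telemetry, camera, spotter
from h import *
o=telemetry.get_obs();print(o["time_s"],o["eef_pos"],o["eef_rot"],o["q"])
d=camera("wrist");cv2.imwrite("pics/w1.png",d["pixels"][:,:,::-1]);print(d["xyz"],d["orientation"])
for t in ["pump","can","torch","tester"]:
    print(t,[(np.round(r["xyz"],3).tolist(),round(r["conf"],2)) for r in spotter.landmark_of(t,"wrist")][:4])
E
```

```text
2.6 [ 0.47884616 -0.00349672  0.27113153] [-9.93559612e-06  7.95972069e-01  6.05333247e-01 -3.55020752e-04] [-2.55479615e-01 -7.29661486e-02  1.79169989e+00 -5.52418937e-04
  1.42331279e+00  1.50289834e-02]
[0.50036656 0.07312262 0.41413283] [ 0.97862554 -0.15604462  0.0209001  -0.13230768]
pump [([0.481, 0.006, 0.008], 0.96)]
can [([0.482, -0.07, 0.005], 0.55)]
torch [([0.624, -0.074, 0.007], 0.74)]
tester [([0.739, -0.064, 0.005], 0.9), ([0.568, 0.148, 0.0], 0.87), ([0.708, 0.12, -0.004], 0.86), ([0.555, -0.021, 0.005], 0.78)]
```

View pics/w1.png

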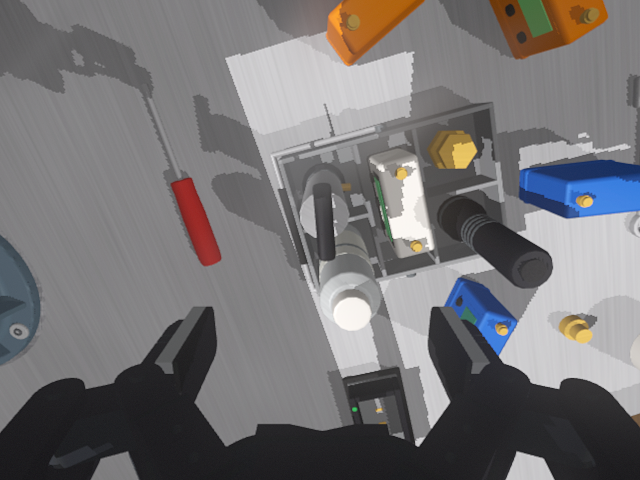

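Wrist picture: the pump handle runs from (323,185) to (326,257), across the closing direction as intended. The can cap is at (352,312), the tester nipples at (402,172) and (418,246), and the union at (452,150).

```bash
python3 - <<'E'
from bench import camera
from h import *
d=camera("wrist");s=camera("scene");np.set_printoptions(precision=4,suppress=True)
a,b=onz(d,(323,187),.163),onz(d,(326,255),.163);print("handle",a,b,(a+b)/2,np.degrees(np.arctan2(*(a-b)[:2])))
print("cap",onz(d,(352,312),.167),"torchtop",onz(d,(533,268),.162))
S=lambda x,y:(200+x/2.5,165+y/2.5)
print("cap tri",tri([(d,(352,312)),(s,S(68,124))]),"nips",tri([(d,(402,172)),(s,S(222,137))]),tri([(d,(418,246)),(s,S(177,212))]),"torch",tri([(d,(533,268)),(s,S(249,208))]))
print("handle tri",tri([(d,(323,187)),(s,S(150,35))]),tri([(d,(326,255)),(s,S(95,75))]))
for p in [(343,378),(400,368)]: print("dock",onz(d,p,.036))
E
```

```text
handle [0.4892 0.0271 0.163 ] [ 0.4779 -0.0215  0.163 ] [0.4835 0.0028 0.163 ] 13.050583682423843
cap [ 0.4849 -0.0696  0.167 ] torchtop [ 0.6226 -0.0731  0.162 ]
cap tri [ 0.4863 -0.0659  0.1725] nips [0.5544 0.0097 0.0978] [ 0.5555 -0.0589  0.0988] torch [ 0.6197 -0.0677  0.1701]
handle tri [0.4905 0.0273 0.159 ] [ 0.4783 -0.0207  0.1646]
dock [ 0.4436 -0.2303  0.036 ]
dock [ 0.5142 -0.2349  0.036 ]
```

>>> send_rows:
  series:
    - [[0, 0, 2], [4, 7, 0], -1]
    - [[0, 0, 2], [4, 7, -45], -1]
    - [[0, 0, 2], [4, 7, -85], -1]
    - [[0, 0, 2], [4, 7, -125], -1]
    - [[0, 0, 2], [4, 7, -150], -1]
    - [[0, 0, 2], [4, 7, -163], -1]
    - [[0, 0, 2], [4, 7, -163], -1]

```text
time_s: 3.82
eef_pos: [0.4828, 0.0037, 0.1079]
eef_rot: [-0.001, 0.785, 0.619, -0.0]
wrist_force: [-0.6, -0.6, 0.8]
opening: 1.002
grasp_force: 0.0
```

>>> send_rows:
  series:
    - [[0, 0, 0], [0, 0, 0], 1]
    - [[0, 0, 0], [0, 0, 0], 1]
    - [[0, 0, 0], [0, 0, 0], 1]
    - [[0, 0, 0], [0, 0, 0], 1]
    - [[0, 0, 0], [0, 0, 0], 1]
    - [[0, 0, 0], [0, 0, 0], 1]

```text
time_s: 4.58
eef_pos: [0.4836, 0.0034, 0.1094]
eef_rot: [0.0, 0.786, 0.619, 0.0]
wrist_force: [-1.6, 0.2, 6.0]
opening: 0.434
grasp_force: 59.5
```

>>> send_rows:
  series:
    - [[0, 0, 0], [0, 0, 15], 1]
    - [[0, 0, 0], [0, 0, 45], 1]
    - [[0, 0, 0], [0, 0, 80], 1]
    - [[0, 0, 0], [0, 0, 115], 1]
    - [[0, 0, 0], [-5, 15, 130], 1]
    - [[0, 0, 0], [-18, 55, 135], 1]
    - [[0, 0, 0], [-30, 100, 135], 1]
    - [[0, 0, 0], [-44, 145, 135], 1]
    - [[0, 0, 0], [-58, 190, 135], 1]
    - [[0, 0, 0], [-72, 235, 135], 1]

```text
time_s: 5.82
eef_pos: [0.409, 0.2404, 0.2426]
eef_rot: [-0.0, 0.786, 0.619, -0.001]
wrist_force: [1.7, 0.2, -3.2]
opening: 0.429
grasp_force: 60.8
```

>>> send_rows:
  series:
    - [[0, 0, 0], [-12, 40, 0], 1]
    - [[0, 0, 0], [-19, 65, 0], 1]
    - [[0, 0, 0], [-21, 72, -5], 1]
    - [[0, 0, 0], [-21, 72, -45], 1]
    - [[0, 0, 0], [-21, 72, -85], 1]
    - [[0, 0, 0], [-21, 72, -115], 1]
    - [[0, 0, 0], [-21, 72, -125], 1]
    - [[0, 0, 0], [-21, 72, -130], 1]
    - [[0, 0, 0], [-21, 72, -133], 1]

```text
time_s: 6.95
eef_pos: [0.3909, 0.3107, 0.1112]
eef_rot: [0.0, 0.786, 0.619, 0.001]
wrist_force: [1.8, -0.3, -2.9]
opening: 0.429
grasp_force: 60.8
```

>>> send_rows:
  series:
    - [[0, 0, 0], [0, 0, -1], 1]
    - [[0, 0, 0], [0, 0, -2], 1]
    - [[0, 0, 0], [0, 0, -3], 1]
    - [[0, 0, 0], [0, 0, -3], 1]

```text
time_s: 7.45
eef_pos: [0.3905, 0.3109, 0.1084]
eef_rot: [0.0, 0.786, 0.619, 0.001]
wrist_force: [-1.7, -0.4, 5.8]
opening: 0.429
grasp_force: 61.7
```

>>> send_rows:
  series:
    - [[0, 0, 0], [0, 0, 0], -0.7]
    - [[0, 0, 0], [0, 0, 0], -0.7]
    - [[0, 0, 0], [0, 0, 0], -0.7]
    - [[0, 0, 0], [0, 0, 0], -0.7]
    - [[0, 0, 0], [0, 0, 15], -0.7]
    - [[0, 0, 0], [0, 0, 55], -0.7]
    - [[0, 0, 0], [0, 0, 105], -0.7]
    - [[0, 0, 0], [0, 0, 150], -0.7]

```text
time_s: 8.45
eef_pos: [0.3902, 0.3105, 0.2602]
eef_rot: [0.0, 0.786, 0.619, 0.001]
wrist_force: [0.5, 1.0, 0.7]
opening: 0.851
grasp_force: 0.0
```

>>> send_rows:
  series:
    - [[0, 0, 0], [10, -40, 0], -1]
    - [[0, 0, 0], [23, -90, 0], -1]
    - [[0, 0, 5], [36, -142, 0], -1]
    - [[0, 0, 10], [49, -194, 0], -1]
    - [[0, 0, 13.5], [62, -246, 0], -1]
    - [[0, 0, 13.5], [75, -298, 0], -1]
    - [[0, 0, 13.5], [88, -350, 0], -1]
    - [[0, 0, 13.5], [95, -378, 0], -1]
    - [[0, 0, 13.5], [95, -378, 0], -1]
    - [[0, 0, 13.5], [95, -378, 0], -1]

```text
time_s: 9.7
eef_pos: [0.4849, -0.0669, 0.2578]
eef_rot: [0.0, 0.708, 0.707, 0.0]
wrist_force: [0.4, 0.8, -0.8]
opening: 0.999
grasp_force: 0.0
```

```bash
python3 - <<'E'
from bench import telemetry, camera, spotter
from h import *
o=telemetry.get_obs();print(o["time_s"],o["eef_pos"],o["eef_rot"])
d=camera("wrist");cv2.imwrite("pics/w2.png",d["pixels"][:,:,::-1]);s=camera("side");cv2.imwrite("pics/s2.png",s["pixels"][:,:,::-1])
cv2.imwrite("pics/c2.png",np.hstack([cv2.resize(d["pixels"],(400,300)),cv2.resize(s["pixels"],(400,300))])[:,:,::-1])
for t in ["pump","can","torch"]:
  for c in ["wrist","side"]:
    print(t,c,[(np.round(r["xyz"],3).tolist(),round(r["conf"],2)) for r in spotter.landmark_of(t,c)][:2])
E
```

```text
9.7 [ 0.48490569 -0.06693245  0.25779319] [1.25921772e-06 7.07507019e-01 7.06706280e-01 2.29268000e-04]
pump wrist []
pump side [([0.392, 0.313, 0.004], 0.93)]
can wrist [([0.484, -0.072, 0.0], 0.69)]
can side [([0.486, -0.07, 0.003], 0.62)]
torch wrist [([0.623, -0.075, 0.007], 0.67)]
torch side [([0.621, -0.074, 0.004], 0.91)]
```

View pics/c2.png

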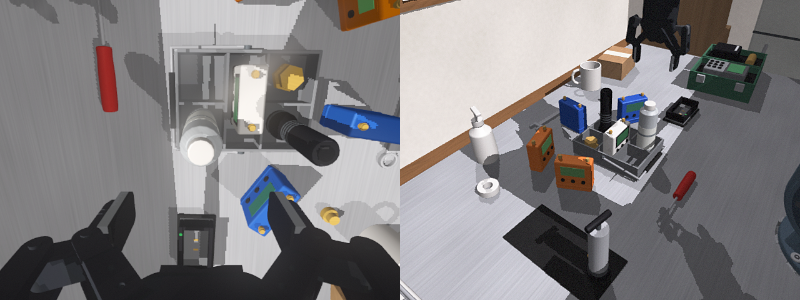

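The pump stands on the mat (right half, at (598,250)). The can is right below the gripper (left half, cap at (201,152)). I'll grasp the can.

>>> send_rows:
  series:
    - [[0, 0, 0], [0, -2, -45], -1]
    - [[0, 0, 0], [0, -2, -90], -1]
    - [[0, 0, 0], [0, -2, -125], -1]
    - [[0, 0, 0], [0, -2, -145], -1]
    - [[0, 0, 0], [0, -2, -149], -1]
    - [[0, 0, 0], [0, -2, -149], 1]
    - [[0, 0, 0], [0, -2, -149], 1]
    - [[0, 0, 0], [0, -2, -149], 1]
    - [[0, 0, 0], [0, -2, -149], 1]
    - [[0, 0, 0], [0, -2, -149], 1]

```text
time_s: 11.35
eef_pos: [0.4858, -0.0699, 0.1098]
eef_rot: [0.001, 0.707, 0.707, 0.0]
wrist_force: [-2.1, 0.2, 5.4]
opening: 0.568
grasp_force: 61.9
```

>>> send_rows:
  series:
    - [[0, 0, 0], [0, 0, 15], 1]
    - [[0, 0, 0], [0, 0, 45], 1]
    - [[0, 0, 0], [0, 0, 80], 1]
    - [[0, 0, 0], [0, 0, 115], 1]
    - [[0, 0, 0], [0, 15, 130], 1]
    - [[0, 0, 0], [-1, 55, 135], 1]
    - [[0, 0, 0], [-2, 100, 135], 1]
    - [[0, 0, 0], [-3, 148, 135], 1]
    - [[0, 0, 0], [-4, 196, 135], 1]
    - [[0, 0, 0], [-5, 244, 135], 1]

```text
time_s: 12.6
eef_pos: [0.4788, 0.1769, 0.2427]
eef_rot: [-0.001, 0.707, 0.707, -0.0]
wrist_force: [0.6, 0.3, -3.2]
opening: 0.567
grasp_force: 62.9
```

>>> send_rows:
  series:
    - [[0, 0, 0], [0, 48, 0], 1]
    - [[0, 0, 0], [-1, 95, 0], 1]
    - [[0, 0, 0], [-1, 125, 0], 1]
    - [[0, 0, 0], [-1, 136, -5], 1]
    - [[0, 0, 0], [-1, 136, -45], 1]
    - [[0, 0, 0], [-1, 136, -85], 1]
    - [[0, 0, 0], [-1, 136, -115], 1]
    - [[0, 0, 0], [-1, 136, -128], 1]
    - [[0, 0, 0], [-1, 136, -133], 1]
    - [[0, 0, 0], [-1, 136, -135], 1]

```text
time_s: 13.85
eef_pos: [0.4798, 0.3106, 0.1092]
eef_rot: [0.0, 0.708, 0.707, 0.001]
wrist_force: [0.9, 0.8, -2.8]
opening: 0.566
grasp_force: 62.9
```

>>> send_rows:
  series:
    - [[0, 0, 0], [0, 0, 0], 1]
    - [[0, 0, 0], [0, 0, 0], 1]

```text
time_s: 14.1
eef_pos: [0.4796, 0.3107, 0.1092]
eef_rot: [0.0, 0.707, 0.707, 0.001]
wrist_force: [-0.7, 1.0, -2.9]
opening: 0.57
grasp_force: 62.9
```

>>> send_rows:
  series:
    - [[0, 0, 0], [0, 0, -1], 1]
    - [[0, 0, 0], [0, 0, -2], 1]
    - [[0, 0, 0], [0, 0, -2], 1]
    - [[0, 0, 0], [0, 0, -2], -0.6]
    - [[0, 0, 0], [0, 0, -2], -0.6]
    - [[0, 0, 0], [0, 0, -2], -0.6]
    - [[0, 0, 0], [0, 0, 15], -0.6]
    - [[0, 0, 0], [0, 0, 60], -0.6]
    - [[0, 0, 0], [0, 0, 110], -0.6]
    - [[0, 0, 0], [0, 0, 150], -0.6]

```text
time_s: 15.35
eef_pos: [0.4796, 0.3107, 0.2619]
eef_rot: [0.001, 0.707, 0.707, 0.001]
wrist_force: [1.4, 0.5, -0.5]
opening: 0.799
grasp_force: 0.0
```

>>> send_rows:
  series:
    - [[0, 0, 0], [16, -45, 0], -1]
    - [[0, 0, 0], [33, -90, 0], -1]
    - [[0, 0, 0], [50, -136, 0], -1]
    - [[0, 0, 0], [67, -182, 0], -1]
    - [[0, 0, 0], [84, -228, 0], -1]
    - [[0, 0, 0], [101, -274, 0], -1]
    - [[0, 0, 0], [118, -320, 0], -1]
    - [[0, 0, 0], [135, -366, 0], -1]
    - [[0, 0, 0], [140, -382, 0], -1]
    - [[0, 0, 0], [140, -382, 0], -1]

```text
time_s: 16.6
eef_pos: [0.6191, -0.0722, 0.2588]
eef_rot: [0.0, 0.708, 0.706, 0.0]
wrist_force: [-0.2, 0.3, -0.4]
opening: 1.0
grasp_force: 0.0
```

```bash
python3 - <<'E'
from bench import telemetry, camera, spotter
from h import *
o=telemetry.get_obs();print(o["time_s"],o["eef_pos"],o["eef_rot"])
d=camera("wrist");cv2.imwrite("pics/w3.png",d["pixels"][:,:,::-1]);s=camera("side")
for t in ["pump","can","torch"]:
  for c in ["wrist","side"]:
    print(t,c,[(np.round(r["xyz"],3).tolist(),round(r["conf"],2)) for r in spotter.landmark_of(t,c)][:2])
for r in spotter.boxes_of("torch","wrist"): print(r)
# dark blob torch top expected
print(proj(d,[.621,-.071,.164]))
E
```

```text
16.6 [ 0.61912072 -0.07224736  0.25878497] [6.01954736e-06 7.08120219e-01 7.06091871e-01 1.59257618e-04]
pump wrist [([0.472, -0.324, 0.008], 0.34), ([0.475, -0.32, -0.001], 0.29)]
pump side [([0.395, 0.312, 0.004], 0.93)]
can wrist []
can side [([0.48, 0.316, 0.005], 0.75)]
torch wrist [([0.622, -0.075, 0.004], 0.65)]
torch side [([0.619, -0.071, 0.008], 0.85)]
{'xyz': [0.6241, -0.0664, 0.1671], 'conf': 0.81}
[323.87631182 237.89822667]
```

View pics/w3.png

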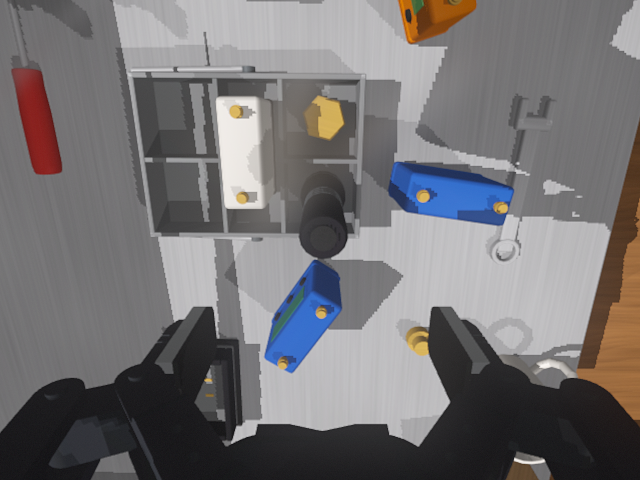

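The torch top is at (322,238), matching the prediction for (0.621,-0.071). The tester is untouched in its slot at (244,152).

>>> send_rows:
  series:
    - [[0, 0, 0], [1, 1, -45], -1]
    - [[0, 0, 0], [1, 1, -90], -1]
    - [[0, 0, 0], [1, 1, -125], -1]
    - [[0, 0, 0], [1, 1, -145], -1]
    - [[0, 0, 0], [1, 1, -149], -1]
    - [[0, 0, 0], [1, 1, -149], 1]
    - [[0, 0, 0], [1, 1, -149], 1]
    - [[0, 0, 0], [1, 1, -149], 1]
    - [[0, 0, 0], [1, 1, -149], 1]
    - [[0, 0, 0], [1, 1, -149], 1]

```text
time_s: 18.3
eef_pos: [0.6208, -0.0708, 0.1108]
eef_rot: [0.001, 0.707, 0.707, 0.0]
wrist_force: [-1.8, 1.4, 6.3]
opening: 0.384
grasp_force: 59.9
```

>>> send_rows:
  series:
    - [[0, 0, 0], [0, 0, 0], 1]
    - [[0, 0, 0], [0, 0, 0], 1]

```text
time_s: 18.55
eef_pos: [0.6208, -0.0708, 0.1108]
eef_rot: [0.001, 0.707, 0.707, 0.0]
wrist_force: [-2.0, 0.7, 5.2]
opening: 0.383
grasp_force: 59.9
```

>>> send_rows:
  series:
    - [[0, 0, 0], [0, 0, 15], 1]
    - [[0, 0, 0], [0, 0, 45], 1]
    - [[0, 0, 0], [0, 0, 80], 1]
    - [[0, 0, 0], [0, 0, 115], 1]
    - [[0, 0, 0], [-2, 15, 130], 1]
    - [[0, 0, 0], [-8, 55, 135], 1]
    - [[0, 0, 0], [-14, 100, 135], 1]
    - [[0, 0, 0], [-20, 148, 135], 1]
    - [[0, 0, 0], [-26, 196, 135], 1]
    - [[0, 0, 0], [-33, 244, 135], 1]

```text
time_s: 19.8
eef_pos: [0.5856, 0.1759, 0.2434]
eef_rot: [-0.001, 0.707, 0.707, -0.001]
wrist_force: [0.7, -0.2, -2.2]
opening: 0.378
grasp_force: 59.8
```

>>> send_rows:
  series:
    - [[0, 0, 0], [-6, 48, 0], 1]
    - [[0, 0, 0], [-12, 95, 0], 1]
    - [[0, 0, 0], [-16, 125, 0], 1]
    - [[0, 0, 0], [-18, 137, -5], 1]
    - [[0, 0, 0], [-18, 137, -45], 1]
    - [[0, 0, 0], [-18, 137, -85], 1]
    - [[0, 0, 0], [-18, 137, -115], 1]
    - [[0, 0, 0], [-18, 137, -128], 1]
    - [[0, 0, 0], [-18, 137, -133], 1]
    - [[0, 0, 0], [-18, 137, -135], 1]

```text
time_s: 21.05
eef_pos: [0.5698, 0.3105, 0.1103]
eef_rot: [0.0, 0.708, 0.707, 0.001]
wrist_force: [0.2, -1.2, -1.8]
opening: 0.38
grasp_force: 59.8
```

>>> send_rows:
  series:
    - [[0, 0, 0], [0, 0, -1], 1]
    - [[0, 0, 0], [0, 0, -2], 1]
    - [[0, 0, 0], [0, 0, -2], 1]

```text
time_s: 21.42
eef_pos: [0.5701, 0.3109, 0.1098]
eef_rot: [0.001, 0.707, 0.707, 0.001]
wrist_force: [-2.5, -1.2, 6.0]
opening: 0.384
grasp_force: 61.0
```

>>> send_rows:
  series:
    - [[0, 0, 0], [0, 0, 0], -0.6]
    - [[0, 0, 0], [0, 0, 0], -0.6]
    - [[0, 0, 0], [0, 0, 0], -0.6]
    - [[0, 0, 0], [0, 0, 0], -0.6]
    - [[0, 0, 0], [0, 0, 15], -0.6]
    - [[0, 0, 0], [0, 0, 60], -0.6]
    - [[0, 0, 0], [0, 0, 110], -0.6]
    - [[0, 0, 0], [0, 0, 150], -0.6]

```text
time_s: 22.42
eef_pos: [0.5696, 0.3107, 0.2611]
eef_rot: [0.001, 0.707, 0.707, 0.001]
wrist_force: [1.2, 1.1, -0.7]
opening: 0.799
grasp_force: 0.0
```

>>> send_rows:
  series:
    - [[0, 0, 0], [-2, -45, 0], -1]
    - [[0, 0, 0], [-4, -90, 0], -1]
    - [[0, 0, 0], [-6, -136, 0], -1]
    - [[0, 0, 0], [-8, -182, 0], -1]
    - [[0, 0, 0], [-10, -228, 0], -1]
    - [[0, 0, 0], [-13, -274, 0], -1]
    - [[0, 0, 0], [-15, -320, 0], -1]
    - [[0, 0, 0], [-16, -335, 0], -1]
    - [[0, 0, 0], [-16, -335, 0], -1]
    - [[0, 0, 0], [-16, -335, 0], -1]

```text
time_s: 23.68
eef_pos: [0.5531, -0.0233, 0.2576]
eef_rot: [-0.0, 0.707, 0.707, 0.0]
wrist_force: [0.1, 0.2, -0.4]
opening: 1.001
grasp_force: 0.0
```

```bash
python3 - <<'E'
from bench import telemetry, camera, spotter
from h import *
o=telemetry.get_obs();print(o["time_s"],o["eef_pos"],o["eef_rot"])
d=camera("wrist");cv2.imwrite("pics/w4.png",d["pixels"][:,:,::-1]);s=camera("side");
cv2.imwrite("pics/c4.png",np.hstack([cv2.resize(d["pixels"],(400,300)),cv2.resize(s["pixels"],(400,300))])[:,:,::-1])
for t in ["pump","can","torch","tester"]:
  for c in ["wrist","side"]:
    print(t,c,[(np.round(r["xyz"],3).tolist(),round(r["conf"],2)) for r in spotter.landmark_of(t,c)])
for y in(-.058,.010): print(proj(d,[.554,y,.102]))
E
```

```text
23.675 [ 0.55314812 -0.0233423   0.257594  ] [-5.50619599e-05  7.07130145e-01  7.07083360e-01  2.76240129e-04]
pump wrist []
pump side [([0.39, 0.313, 0.0], 0.62)]
can wrist []
can side [([0.48, 0.316, 0.005], 0.82)]
torch wrist [([0.551, -0.023, 0.004], 0.56)]
torch side [([0.568, 0.311, 0.005], 0.65)]
tester wrist [([0.572, 0.15, 0.001], 0.97), ([0.556, -0.023, 0.005], 0.96), ([0.737, -0.064, 0.002], 0.8), ([0.708, 0.121, -0.002], 0.7), ([0.602, -0.192, -0.0], 0.59)]
tester side [([0.576, 0.145, 0.004], 0.96), ([0.595, -0.197, 0.002], 0.91), ([0.743, -0.06, -0.004], 0.76), ([0.55, -0.022, -0.001], 0.7), ([0.708, 0.12, -0.005], 0.64), ([0.623, 0.008, -0.001], 0.39)]
[322.09258461 255.43006786]
[322.24167447 176.67715241]
```

View pics/c4.png

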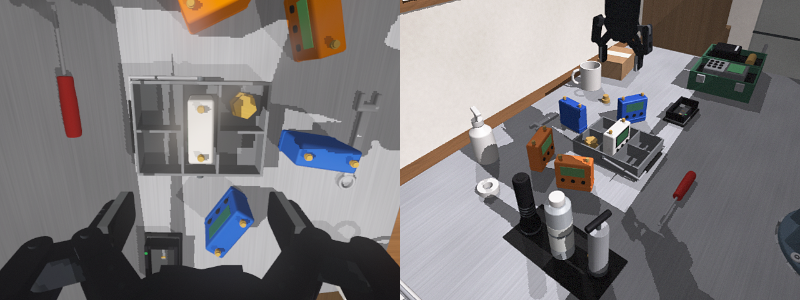

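Pump, can and torch all stand on the mat (right half: (598,250), (560,225), (525,205)). The tester's nipples are at (202,109) and (202,158) in the left half, where predicted. I'll grasp the tester.

>>> send_rows:
  series:
    - [[0, 0, 0], [1, 1, -50], -1]
    - [[0, 0, 0], [1, 1, -100], -1]
    - [[0, 0, 0], [1, 1, -145], -1]
    - [[0, 0, 0], [1, 1, -180], -1]
    - [[0, 0, 0], [1, 1, -198], -1]
    - [[0, 0, 0], [1, 1, -202], -1]
    - [[0, 0, 0], [1, 1, -202], 0]
    - [[0, 0, 0], [1, 1, -202], 1]
    - [[0, 0, 0], [1, 1, -202], 1]
    - [[0, 0, 0], [1, 1, -202], 1]

```text
time_s: 25.42
eef_pos: [0.5548, -0.0237, 0.0566]
eef_rot: [0.001, 0.707, 0.707, 0.0]
wrist_force: [-2.6, 0.0, 5.9]
opening: 0.41
grasp_force: 60.6
```

>>> send_rows:
  series:
    - [[0, 0, 0], [0, 0, 0], 1]
    - [[0, 0, 0], [0, 0, 0], 1]
    - [[0, 0, 0], [0, 0, 0], 1]

```text
time_s: 25.8
eef_pos: [0.5548, -0.0237, 0.0566]
eef_rot: [0.001, 0.707, 0.707, 0.0]
wrist_force: [-2.4, 1.0, 6.2]
opening: 0.413
grasp_force: 60.6
```

```bash
python3 - <<'E'
from bench import camera
from h import *
out=[]
def model(cx,cy,yaw,hx,hy,z):
    c,s=np.cos(yaw),np.sin(yaw)
    return [[cx+c*a*hx-s*b*hy,cy+s*a*hx+c*b*hy,z] for a,b in((1,1),(1,-1),(-1,-1),(-1,1))]
for n,x0,y0,w,h in(("scene",105,325,100,110),("side",410,140,80,66)):
    d=camera(n);im=cv2.imread(f"pics/{n}0.png");k=400/w if n=="scene" else 400/w
    for ov in(0,1):
        c=cv2.resize(im[y0:y0+h,x0:x0+w],None,fx=k,fy=k,interpolation=cv2.INTER_CUBIC)[:300 if n=="side" else 440]
        c=cv2.convertScaleAbs(c,alpha=1.8,beta=20)
        if ov:
            for hx,hy,z,col in((.033,.061,.036,(0,255,0)),(.025,.053,.036,(0,255,255)),(.025,.053,.010,(255,0,255))):
                P=np.array([(proj(d,p)-[x0-.5,y0-.5])*k for p in model(.4755,-.323,0,hx,hy,z)]).astype(int)
                cv2.polylines(c,[P],True,col,1)
        out.append(cv2.copyMakeBorder(c,0,max(0,440-c.shape[0]),0,0,cv2.BORDER_CONSTANT)[:440])
im=np.vstack([np.hstack(out[:2]),np.hstack(out[2:])])
cv2.imwrite("pics/dock.png",cv2.resize(im,(600,660))[:600])
E
```

```text
(no output)
```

View pics/dock.png

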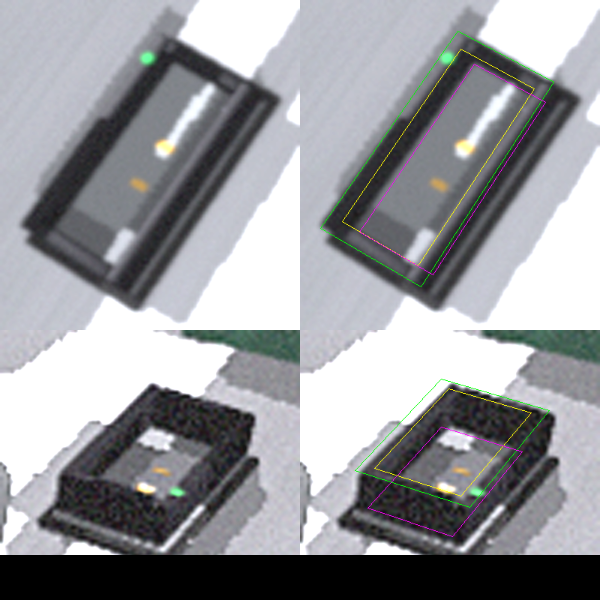

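The overlay matches the dock within a few mm. The side view wants it about 4 mm further towards +y, so I take the seat as (0.475,-0.320) with yaw about 0. Lifting the tester.

>>> send_rows:
  series:
    - [[0, 0, 0], [0, 0, 15], 1]
    - [[0, 0, 0], [0, 0, 45], 1]
    - [[0, 0, 0], [0, 0, 85], 1]
    - [[0, 0, 0], [0, 0, 115], 1]
    - [[0, 0, 0], [-4, -15, 130], 1]
    - [[0, 0, 0], [-14, -52, 130], 1]
    - [[0, 0, 0], [-25, -94, 130], 1]
    - [[0, 0, 0], [-37, -138, 130], 1]
    - [[0, 0, 0], [-49, -182, 130], 1]
    - [[0, 0, 0], [-61, -226, 130], 1]

```text
time_s: 27.15
eef_pos: [0.4914, -0.2513, 0.1845]
eef_rot: [-0.001, 0.708, 0.707, -0.0]
wrist_force: [0.5, 0.2, -2.5]
opening: 0.411
grasp_force: 60.5
```

>>> send_rows:
  series:
    - [[0, 0, 0], [-11, -41, 0], 1]
    - [[0, 0, 0], [-17, -62, 0], 1]
    - [[0, 0, 0], [-19, -71, 0], 1]
    - [[0, 0, 0], [-19, -71, -30], 1]
    - [[0, 0, 0], [-19, -71, -60], 1]
    - [[0, 0, 0], [-19, -71, -75], 1]
    - [[0, 0, 0], [-19, -71, -75], 1]

```text
time_s: 28.02
eef_pos: [0.4737, -0.3193, 0.1092]
eef_rot: [-0.001, 0.707, 0.707, 0.0]
wrist_force: [1.0, -0.8, -3.2]
opening: 0.412
grasp_force: 60.5
```

```bash
python3 - <<'E'
from bench import telemetry, camera, spotter
from h import *
o=telemetry.get_obs();print(o["time_s"],o["eef_pos"],o["eef_rot"],o["opening"])
ims=[]
for n in ["wrist","scene","side"]:
    d=camera(n);ims.append(d["pixels"][:,:,::-1])
    print(n,[(np.round(r["xyz"],3).tolist(),round(r["conf"],2)) for r in spotter.landmark_of("dock_seat",n)][:2],[(np.round(r["xyz"],3).tolist(),round(r["conf"],2)) for r in spotter.landmark_of("tester",n)][:6])
k=lambda i,x,y,w,h:cv2.convertScaleAbs(cv2.resize(i[y:y+h,x:x+w],(400,300),interpolation=cv2.INTER_CUBIC),alpha=1.6,beta=15)
cv2.imwrite("pics/c5.png",np.vstack([np.hstack([k(ims[0],0,0,640,480),k(ims[0],200,150,240,180)]),np.hstack([k(ims[1],85,290,160,120),k(ims[2],390,110,120,90)])]))
E
```

```text
28.025 [ 0.47365668 -0.31927685  0.10920541] [-1.41425767e-03  7.07183941e-01  7.07028193e-01  8.74513611e-05] 0.41203056742814403
wrist [] [([0.472, -0.319, 0.056], 0.8), ([0.601, -0.193, 0.002], 0.78)]
scene [([0.474, -0.32, 0.006], 0.79)] [([0.6, -0.2, -0.002], 0.81), ([0.473, -0.316, 0.055], 0.71), ([0.704, 0.12, 0.0], 0.69), ([0.736, -0.063, 0.0], 0.63), ([0.569, 0.147, 0.003], 0.57)]
side [([0.472, -0.321, 0.008], 0.91)] [([0.598, -0.197, -0.003], 0.97), ([0.741, -0.062, -0.001], 0.85), ([0.706, 0.117, -0.004], 0.6), ([0.472, -0.32, 0.054], 0.57)]
```

View pics/c5.png

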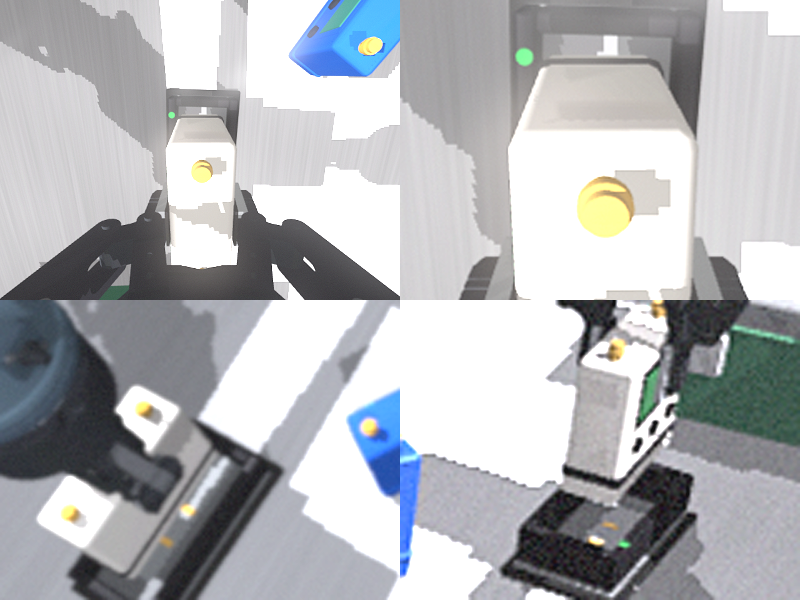

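The tester hangs centred over the pocket: in the wrist crop the pocket's centre is at x≈607 and the tester's at about 604. The dock-seat readings are (0.473,-0.3205), so I'll lower with a 2 mm shift in -y.

>>> send_rows:
  series:
    - [[0, 0, 0], [1, -2, 0], 1]
    - [[0, 0, 0], [1, -2, -10], 1]
    - [[0, 0, 0], [1, -2, -20], 1]
    - [[0, 0, 0], [1, -2, -30], 1]
    - [[0, 0, 0], [1, -2, -38], 1]
    - [[0, 0, 0], [1, -2, -43], 1]
    - [[0, 0, 0], [1, -2, -45], 1]
    - [[0, 0, 0], [1, -2, -47], 1]
    - [[0, 0, 0], [1, -2, -47], 1]

```text
time_s: 29.6
eef_pos: [0.4751, -0.3226, 0.0634]
eef_rot: [0.0, 0.707, 0.707, -0.0]
wrist_force: [0.4, -0.2, -2.3]
opening: 0.413
grasp_force: 60.6
```

>>> send_rows:
  series:
    - [[0, 0, 0], [0, 0, -1], 1]
    - [[0, 0, 0], [0, 0, -2], 1]
    - [[0, 0, 0], [0, 0, -2], 1]

```text
time_s: 29.98
eef_pos: [0.4753, -0.3228, 0.0626]
eef_rot: [0.0, 0.707, 0.707, -0.0]
wrist_force: [-3.0, 2.7, 5.7]
opening: 0.414
grasp_force: 61.6
```

>>> send_rows:
  series:
    - [[0, 0, 0], [0, 0, 0], -0.5]
    - [[0, 0, 0], [0, 0, 0], -0.5]
    - [[0, 0, 0], [0, 0, 0], -0.5]
    - [[0, 0, 0], [0, 0, 0], -0.5]
    - [[0, 0, 0], [0, 0, 15], -0.5]
    - [[0, 0, 0], [0, 0, 60], -0.5]
    - [[0, 0, 0], [0, 0, 120], -0.5]
    - [[0, 0, 0], [0, 0, 170], -0.5]
    - [[0, 0, 0], [0, 0, 200], -0.5]

```text
time_s: 31.1
eef_pos: [0.4759, -0.3233, 0.266]
eef_rot: [0.003, 0.707, 0.707, -0.0]
wrist_force: [-0.1, -0.0, -0.5]
opening: 0.748
grasp_force: 0.0
```

>>> send_rows:
  series:
    - [[0, 0, 0], [8, 50, 0], -1]
    - [[0, 0, 0], [16, 105, 0], -1]
    - [[0, 0, 0], [24, 160, 0], -1]
    - [[0, 0, 0], [32, 215, 0], -1]
    - [[0, 0, 0], [40, 270, 0], -1]
    - [[0, 0, 0], [48, 325, 0], -1]
    - [[0, 0, 0], [57, 380, 0], -1]
    - [[0, 0, 0], [66, 435, 0], -1]
    - [[0, 0, 0], [74, 490, 0], -1]
    - [[0, 0, 0], [82, 545, 0], -1]

```text
time_s: 32.35
eef_pos: [0.5572, 0.2244, 0.2627]
eef_rot: [0.001, 0.707, 0.707, 0.001]
wrist_force: [0.4, -0.4, 0.5]
opening: 0.997
grasp_force: 0.0
```

>>> send_rows:
  series:
    - [[0, 0, 0], [7, 50, 0], -1]
    - [[0, 0, 0], [12, 87, 0], -1]
    - [[0, 0, 0], [12, 88, 0], -1]
    - [[0, 0, 0], [12, 88, 0], -1]

```text
time_s: 32.85
eef_pos: [0.5689, 0.3101, 0.2618]
eef_rot: [0.0, 0.707, 0.707, -0.0]
wrist_force: [0.1, 0.3, 0.2]
opening: 1.004
grasp_force: 0.0
```

```bash
python3 - <<'E'
from bench import telemetry, camera, spotter
from h import *
o=telemetry.get_obs();print(o["time_s"],o["eef_pos"],o["eef_rot"],o["opening"])
ims=[]
for n in ["wrist","scene","side"]:
    d=camera(n);ims.append(d["pixels"][:,:,::-1])
    if n=="wrist":print("torch px",proj(d,[.570,.311,.163]),"can px",proj(d,[.48,.311,.168]))
    for t in ["tester","torch","can","pump"]:
        print(n,t,[(np.round(r["xyz"],3).tolist(),round(r["conf"],2)) for r in spotter.landmark_of(t,n) if r["conf"]>.3 and (t!="tester" or r["xyz"][1]<-.25)])
k=lambda i,x,y,w,h:cv2.convertScaleAbs(cv2.resize(i[y:y+h,x:x+w],(400,300),interpolation=cv2.INTER_CUBIC),alpha=1.3,beta=10)
cv2.imwrite("pics/c6.png",np.vstack([np.hstack([k(ims[0],0,0,640,480),k(ims[1],0,0,640,480)]),np.hstack([k(ims[1],85,290,160,120),k(ims[2],390,110,120,90)])]))
E
```

```text
32.85 [0.56891128 0.31009386 0.26178449] [ 2.14886780e-04  7.07378538e-01  7.06834885e-01 -6.08454940e-05] 1.0037038141531438
torch px [322.64557485 236.4435401 ] can px [189.41867375 238.65620011]
wrist tester []
wrist torch [([0.574, 0.31, 0.006], 0.84)]
wrist can [([0.475, 0.309, 0.005], 0.91)]
wrist pump [([0.391, 0.31, 0.007], 0.9)]
scene tester [([0.474, -0.323, 0.007], 0.58)]
scene torch [([0.57, 0.314, 0.006], 0.56)]
scene can [([0.477, 0.312, 0.003], 0.88)]
scene pump [([0.394, 0.311, 0.001], 0.97)]
side tester [([0.473, -0.322, 0.006], 0.92)]
side torch [([0.568, 0.31, 0.002], 0.69)]
side can [([0.488, 0.317, 0.004], 0.87)]
side pump [([0.389, 0.31, 0.0], 0.59), ([0.469, -0.326, 0.005], 0.46)]
```

View pics/c6.png

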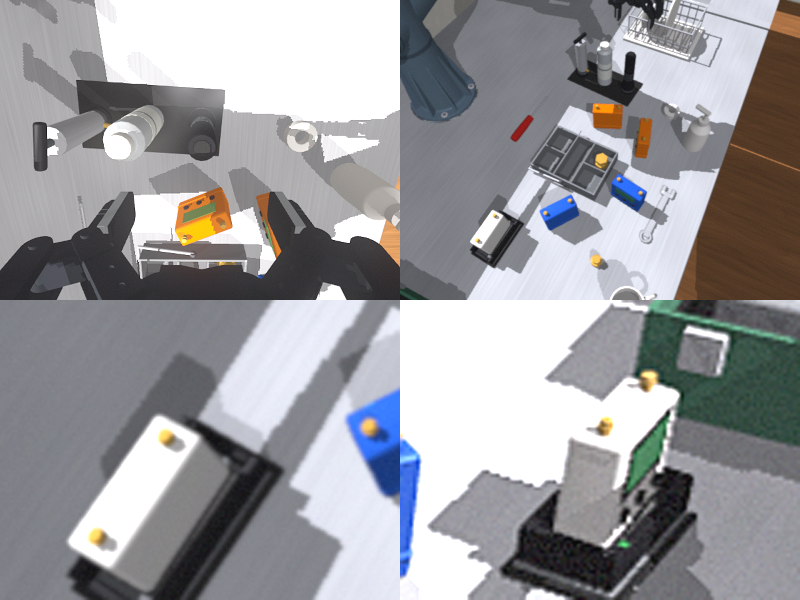

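The tester stands fully down in the dock, upright. The torch top in the wrist half is at (202,147), as predicted. I'll take the torch back to its bay at (0.621,-0.071).

>>> send_rows:
  series:
    - [[0, 0, 0], [1, 1, -45], -1]
    - [[0, 0, 0], [1, 1, -90], -1]
    - [[0, 0, 0], [1, 1, -125], -1]
    - [[0, 0, 0], [1, 1, -147], -1]
    - [[0, 0, 0], [1, 1, -152], -1]
    - [[0, 0, 0], [1, 1, -152], 1]
    - [[0, 0, 0], [1, 1, -152], 1]
    - [[0, 0, 0], [1, 1, -152], 1]
    - [[0, 0, 0], [1, 1, -152], 1]
    - [[0, 0, 0], [1, 1, -152], 1]

```text
time_s: 34.85
eef_pos: [0.5707, 0.3118, 0.1108]
eef_rot: [0.0, 0.707, 0.707, 0.001]
wrist_force: [-1.5, -0.2, 6.3]
opening: 0.384
grasp_force: 59.8
```

>>> send_rows:
  series:
    - [[0, 0, 0], [0, 0, 0], 1]
    - [[0, 0, 0], [0, 0, 15], 1]
    - [[0, 0, 0], [0, 0, 45], 1]
    - [[0, 0, 0], [0, 0, 80], 1]
    - [[0, 0, 0], [0, 0, 115], 1]
    - [[0, 0, 0], [2, -15, 130], 1]
    - [[0, 0, 0], [7, -55, 135], 1]
    - [[0, 0, 0], [13, -100, 135], 1]
    - [[0, 0, 0], [19, -148, 135], 1]
    - [[0, 0, 0], [25, -196, 135], 1]

```text
time_s: 36.1
eef_pos: [0.5944, 0.113, 0.2434]
eef_rot: [-0.0, 0.708, 0.707, -0.001]
wrist_force: [0.8, 0.8, -1.4]
opening: 0.383
grasp_force: 59.8
```

>>> send_rows:
  series:
    - [[0, 0, 0], [6, -48, 0], 1]
    - [[0, 0, 0], [12, -96, 0], 1]
    - [[0, 0, 0], [18, -140, 0], 1]
    - [[0, 0, 0], [24, -170, 0], 1]
    - [[0, 0, 0], [26, -185, 0], 1]
    - [[0, 0, 0], [26, -186, 0], 1]
    - [[0, 0, 0], [26, -186, 0], 1]

```text
time_s: 36.98
eef_pos: [0.6207, -0.0695, 0.244]
eef_rot: [-0.0, 0.707, 0.707, 0.0]
wrist_force: [0.4, -0.3, -2.2]
opening: 0.382
grasp_force: 59.8
```

>>> send_rows:
  series:
    - [[0, 0, 0], [0, -1, -40], 1]
    - [[0, 0, 0], [0, -1, -80], 1]
    - [[0, 0, 0], [0, -1, -110], 1]
    - [[0, 0, 0], [0, -1, -122], 1]
    - [[0, 0, 0], [0, -1, -129], 1]
    - [[0, 0, 0], [0, -1, -131], 1]
    - [[0, 0, 0], [0, -1, -133], 1]
    - [[0, 0, 0], [0, -1, -133], 1]

```text
time_s: 37.98
eef_pos: [0.6215, -0.0717, 0.112]
eef_rot: [0.001, 0.708, 0.707, 0.0]
wrist_force: [-0.1, -0.2, -1.8]
opening: 0.381
grasp_force: 59.8
```

>>> send_rows:
  series:
    - [[0, 0, 0], [0, 0, -1], 1]
    - [[0, 0, 0], [0, 0, -2], 1]
    - [[0, 0, 0], [0, 0, -2], 1]

```text
time_s: 38.35
eef_pos: [0.6217, -0.0719, 0.1118]
eef_rot: [0.001, 0.707, 0.707, 0.0]
wrist_force: [-5.2, 0.4, 10.4]
opening: 0.383
grasp_force: 61.6
```

>>> send_rows:
  series:
    - [[0, 0, 0], [0, 0, 0], -0.6]
    - [[0, 0, 0], [0, 0, 0], -0.6]
    - [[0, 0, 0], [0, 0, 0], -0.6]
    - [[0, 0, 0], [0, 0, 0], -0.6]
    - [[0, 0, 0], [0, 0, 15], -0.6]
    - [[0, 0, 0], [0, 0, 60], -0.6]
    - [[0, 0, 0], [0, 0, 110], -0.6]
    - [[0, 0, 0], [0, 0, 150], -0.6]

```text
time_s: 39.35
eef_pos: [0.6216, -0.0716, 0.263]
eef_rot: [0.001, 0.707, 0.707, 0.001]
wrist_force: [1.0, 0.9, 0.5]
opening: 0.801
grasp_force: 0.0
```

>>> send_rows:
  series:
    - [[0, 0, 0], [-17, 46, 0], -1]
    - [[0, 0, 0], [-34, 92, 0], -1]
    - [[0, 0, 0], [-51, 138, 0], -1]
    - [[0, 0, 0], [-68, 184, 0], -1]
    - [[0, 0, 0], [-85, 230, 0], -1]
    - [[0, 0, 0], [-102, 276, 0], -1]
    - [[0, 0, 0], [-119, 322, 0], -1]
    - [[0, 0, 0], [-136, 368, 0], -1]
    - [[0, 0, 0], [-141, 384, 0], -1]
    - [[0, 0, 0], [-141, 384, 0], -1]

```text
time_s: 40.6
eef_pos: [0.48, 0.313, 0.26]
eef_rot: [0.0, 0.707, 0.707, 0.0]
wrist_force: [-0.1, -0.1, -0.2]
opening: 1.0
grasp_force: 0.0
```

```bash
python3 - <<'E'
from bench import telemetry, camera, spotter
from h import *
o=telemetry.get_obs();print(o["time_s"],o["eef_pos"],o["opening"])
for n in ["wrist","scene","side"]:
    camera(n)
    for t in ["torch","can","pump"]:
        print(n,t,[(np.round(r["xyz"],3).tolist(),round(r["conf"],2)) for r in spotter.landmark_of(t,n) if r["conf"]>.3])
E
```

```text
40.6 [0.48000847 0.31301123 0.25997431] 0.99966954701811
wrist torch []
wrist can [([0.476, 0.314, 0.004], 0.86)]
wrist pump [([0.39, 0.313, 0.005], 0.82)]
scene torch [([0.62, -0.071, 0.006], 0.7)]
scene can [([0.482, 0.309, 0.002], 0.95)]
scene pump [([0.395, 0.31, 0.001], 0.88)]
side torch [([0.622, -0.074, 0.006], 0.71)]
side can [([0.481, 0.317, 0.007], 0.69)]
side pump [([0.388, 0.314, 0.002], 0.7)]
```

>>> send_rows:
  series:
    - [[0, 0, 0], [0, -2, -45], -1]
    - [[0, 0, 0], [0, -2, -90], -1]
    - [[0, 0, 0], [0, -2, -125], -1]
    - [[0, 0, 0], [0, -2, -146], -1]
    - [[0, 0, 0], [0, -2, -150], -1]
    - [[0, 0, 0], [0, -2, -150], 1]
    - [[0, 0, 0], [0, -2, -150], 1]
    - [[0, 0, 0], [0, -2, -150], 1]
    - [[0, 0, 0], [0, -2, -150], 1]
    - [[0, 0, 0], [0, -2, -150], 1]

```text
time_s: 42.45
eef_pos: [0.4807, 0.3109, 0.111]
eef_rot: [0.0, 0.707, 0.707, 0.001]
wrist_force: [-2.6, -0.0, 6.7]
opening: 0.57
grasp_force: 61.9
```

>>> send_rows:
  series:
    - [[0, 0, 0], [0, 0, 0], 1]
    - [[0, 0, 0], [0, 0, 15], 1]
    - [[0, 0, 0], [0, 0, 45], 1]
    - [[0, 0, 0], [0, 0, 80], 1]
    - [[0, 0, 0], [0, 0, 115], 1]
    - [[0, 0, 0], [0, -15, 130], 1]
    - [[0, 0, 0], [1, -55, 135], 1]
    - [[0, 0, 0], [2, -100, 135], 1]
    - [[0, 0, 0], [3, -148, 135], 1]
    - [[0, 0, 0], [4, -196, 135], 1]

```text
time_s: 43.7
eef_pos: [0.4831, 0.1122, 0.2436]
eef_rot: [-0.0, 0.707, 0.707, -0.001]
wrist_force: [0.2, 0.4, -2.5]
opening: 0.563
grasp_force: 62.8
```

>>> send_rows:
  series:
    - [[0, 0, 0], [1, -48, 0], 1]
    - [[0, 0, 0], [1, -96, 0], 1]
    - [[0, 0, 0], [2, -140, 0], 1]
    - [[0, 0, 0], [2, -170, 0], 1]
    - [[0, 0, 0], [2, -183, 0], 1]
    - [[0, 0, 0], [2, -184, 0], 1]
    - [[0, 0, 0], [2, -184, 0], 1]

```text
time_s: 44.58
eef_pos: [0.4858, -0.0687, 0.2441]
eef_rot: [-0.0, 0.707, 0.707, 0.0]
wrist_force: [0.2, 0.5, -3.7]
opening: 0.569
grasp_force: 62.8
```

>>> send_rows:
  series:
    - [[0, 0, 0], [0, 0, -40], 1]
    - [[0, 0, 0], [0, 0, -80], 1]
    - [[0, 0, 0], [0, 0, -110], 1]
    - [[0, 0, 0], [0, 0, -122], 1]
    - [[0, 0, 0], [0, 0, -129], 1]
    - [[0, 0, 0], [0, 0, -132], 1]
    - [[0, 0, 0], [0, 0, -134], 1]
    - [[0, 0, 0], [0, 0, -134], 1]

```text
time_s: 45.58
eef_pos: [0.4869, -0.0699, 0.112]
eef_rot: [0.001, 0.707, 0.707, 0.0]
wrist_force: [-2.8, 1.1, 5.4]
opening: 0.569
grasp_force: 64.0
```

>>> send_rows:
  series:
    - [[0, 0, 0], [0, 0, 0], -0.6]
    - [[0, 0, 0], [0, 0, 0], -0.6]
    - [[0, 0, 0], [0, 0, 0], -0.6]
    - [[0, 0, 0], [0, 0, 0], -0.6]
    - [[0, 0, 0], [0, 0, 15], -0.6]
    - [[0, 0, 0], [0, 0, 60], -0.6]
    - [[0, 0, 0], [0, 0, 110], -0.6]
    - [[0, 0, 0], [0, 0, 150], -0.6]

```text
time_s: 46.58
eef_pos: [0.4865, -0.0697, 0.2637]
eef_rot: [0.001, 0.707, 0.707, 0.001]
wrist_force: [1.2, 0.4, -0.6]
opening: 0.801
grasp_force: 0.0
```

>>> send_rows:
  series:
    - [[0, 0, 0], [-11, 46, 0], -1]
    - [[0, 0, -5], [-23, 92, 0], -1]
    - [[0, 0, -10], [-34, 138, 0], -1]
    - [[0, 0, -13.5], [-46, 184, 0], -1]
    - [[0, 0, -13.5], [-57, 230, 0], -1]
    - [[0, 0, -13.5], [-69, 276, 0], -1]
    - [[0, 0, -13.5], [-80, 322, 0], -1]
    - [[0, 0, -13.5], [-92, 368, 0], -1]
    - [[0, 0, -13.5], [-96, 381, 0], -1]
    - [[0, 0, -13.5], [-96, 381, 0], -1]

```text
time_s: 47.82
eef_pos: [0.3899, 0.3117, 0.2608]
eef_rot: [0.0, 0.785, 0.619, 0.0]
wrist_force: [0.3, 0.5, 0.8]
opening: 1.001
grasp_force: 0.0
```

```bash
python3 - <<'E'
from bench import telemetry, camera, spotter
from h import *
o=telemetry.get_obs();print(o["time_s"],o["eef_pos"],o["eef_rot"],o["opening"])
ims=[]
for n in ["wrist","scene","side"]:
    d=camera(n);ims.append(d["pixels"][:,:,::-1])
    if n=="wrist":print("pump handle px",proj(d,[.3905,.311,.166]))
    for t in ["torch","can","pump"]:
        print(n,t,[(np.round(r["xyz"],3).tolist(),round(r["conf"],2)) for r in spotter.landmark_of(t,n) if r["conf"]>.3])
cv2.imwrite("pics/c7.png",np.hstack([cv2.resize(ims[0],(400,300)),cv2.resize(ims[2],(400,300))]))
E
```

```text
47.825 [0.38988898 0.31173328 0.2607977 ] [2.50157286e-04 7.85078219e-01 6.19396569e-01 1.34425689e-04] 1.0013399652432036
pump handle px [322.11066262 240.49090922]
wrist torch []
wrist can []
wrist pump [([0.393, 0.309, 0.007], 0.85)]
scene torch [([0.621, -0.074, 0.002], 0.59)]
scene can [([0.486, -0.066, 0.002], 0.81)]
scene pump [([0.392, 0.31, 0.001], 0.63)]
side torch []
side can [([0.487, -0.066, 0.006], 0.64)]
side pump [([0.39, 0.312, 0.003], 0.93)]
```

View pics/c7.png

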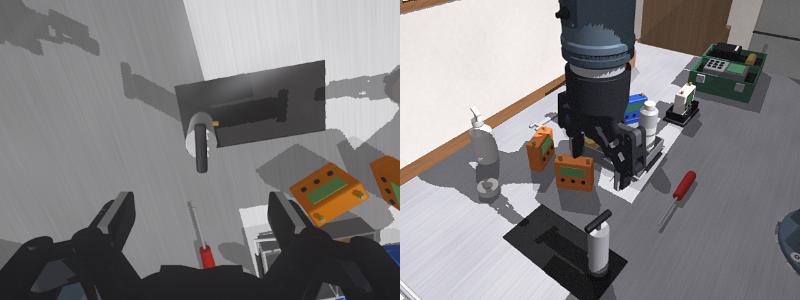

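The pump handle is at (201,149) in the left half, centred and lined up, so I'll take it back. The can stands in its bay.

>>> send_rows:
  series:
    - [[0, 0, 0], [1, 0, -45], -1]
    - [[0, 0, 0], [1, 0, -90], -1]
    - [[0, 0, 0], [1, 0, -125], -1]
    - [[0, 0, 0], [1, 0, -147], -1]
    - [[0, 0, 0], [1, 0, -151], -1]
    - [[0, 0, 0], [1, 0, -151], 1]
    - [[0, 0, 0], [1, 0, -151], 1]
    - [[0, 0, 0], [1, 0, -151], 1]
    - [[0, 0, 0], [1, 0, -151], 1]
    - [[0, 0, 0], [1, 0, -151], 1]

```text
time_s: 49.68
eef_pos: [0.3916, 0.312, 0.1107]
eef_rot: [-0.0, 0.786, 0.619, 0.001]
wrist_force: [-2.9, -0.1, 6.6]
opening: 0.432
grasp_force: 59.7
```

>>> send_rows:
  series:
    - [[0, 0, 0], [0, 0, 0], 1]
    - [[0, 0, 0], [0, 0, 15], 1]
    - [[0, 0, 0], [0, 0, 45], 1]
    - [[0, 0, 0], [0, 0, 80], 1]
    - [[0, 0, 0], [0, 0, 115], 1]
    - [[0, 0, 0], [5, -15, 130], 1]
    - [[0, 0, 0], [17, -55, 135], 1]
    - [[0, 0, 0], [30, -100, 135], 1]
    - [[0, 0, 0], [44, -145, 135], 1]
    - [[0, 0, 0], [57, -190, 135], 1]

```text
time_s: 50.92
eef_pos: [0.4477, 0.1191, 0.2437]
eef_rot: [-0.0, 0.786, 0.619, -0.001]
wrist_force: [1.0, 0.4, -2.8]
opening: 0.428
grasp_force: 60.8
```

>>> send_rows:
  series:
    - [[0, 0, 0], [13, -43, 0], 1]
    - [[0, 0, 0], [24, -80, 0], 1]
    - [[0, 0, 0], [32, -105, 0], 1]
    - [[0, 0, 0], [36, -116, 0], 1]
    - [[0, 0, 0], [36, -117, 0], 1]
    - [[0, 0, 0], [36, -117, 0], 1]

```text
time_s: 51.68
eef_pos: [0.4836, 0.0051, 0.2441]
eef_rot: [-0.0, 0.785, 0.619, -0.0]
wrist_force: [0.2, -0.7, -3.2]
opening: 0.429
grasp_force: 60.8
```

>>> send_rows:
  series:
    - [[0, 0, 0], [0, -2, -40], 1]
    - [[0, 0, 0], [0, -2, -80], 1]
    - [[0, 0, 0], [0, -2, -110], 1]
    - [[0, 0, 0], [0, -2, -122], 1]
    - [[0, 0, 0], [0, -2, -129], 1]
    - [[0, 0, 0], [0, -2, -132], 1]
    - [[0, 0, 0], [0, -2, -134], 1]
    - [[0, 0, 0], [0, -2, -134], 1]

```text
time_s: 52.68
eef_pos: [0.4849, 0.0023, 0.1117]
eef_rot: [0.001, 0.786, 0.619, 0.001]
wrist_force: [-1.8, 0.4, 4.0]
opening: 0.423
grasp_force: 61.7
```

>>> send_rows:
  series:
    - [[0, 0, 0], [0, 0, 0], -0.6]
    - [[0, 0, 0], [0, 0, 0], -0.6]
    - [[0, 0, 0], [0, 0, 0], -0.6]
    - [[0, 0, 0], [0, 0, 0], -0.6]
    - [[0, 0, 0], [0, 0, 15], -0.6]
    - [[0, 0, 0], [0, 0, 60], -0.6]
    - [[0, 0, 0], [0, 0, 110], -0.6]
    - [[0, 0, 0], [0, 0, 150], -0.6]
    - [[0, 0, 0], [-10, 30, 170], -0.6]
    - [[0, 0, 0], [-20, 60, 170], -0.6]

```text
time_s: 53.92
eef_pos: [0.4651, 0.0628, 0.2838]
eef_rot: [0.002, 0.786, 0.618, 0.002]
wrist_force: [-0.3, -0.5, -0.3]
opening: 0.801
grasp_force: 0.0
```

>>> send_rows:
  series:
    - [[0, 0, 0], [-20, 60, 0], -0.6]
    - [[0, 0, 0], [-40, 120, 0], -0.6]
    - [[0, 0, 0], [-40, 160, 0], -0.6]
    - [[0, 0, 0], [-40, 160, 0], -0.6]
    - [[0, 0, 0], [-40, 160, 0], -0.6]

```text
time_s: 54.55
eef_pos: [0.4241, 0.2222, 0.2809]
eef_rot: [0.0, 0.785, 0.619, 0.0]
wrist_force: [0.3, 0.3, -0.1]
opening: 0.801
grasp_force: 0.0
```

```bash
python3 - <<'E'
from bench import telemetry, camera, spotter
from h import *
o=telemetry.get_obs();print(o["time_s"],o["eef_pos"],o["opening"],o["wrist_force"])
ims=[]
for n in ["wrist","scene"]:
    d=camera(n);ims.append(d["pixels"][:,:,::-1])
    for t in ["torch","can","pump","tester","union"]:
        print(n,t,[(np.round(r["xyz"],3).tolist(),round(r["conf"],2)) for r in spotter.landmark_of(t,n) if r["conf"]>.3])
cv2.imwrite("pics/c8.png",np.hstack([cv2.resize(ims[0],(400,300)),cv2.resize(ims[1][120:420,60:460],(400,300))]))
E
```

```text
54.55 [0.42408931 0.22219346 0.28088203] 0.8007544904637734 [ 0.27717074  0.30486145 -0.11798377]
wrist torch [([0.623, -0.078, 0.006], 0.47)]
wrist can [([0.482, -0.071, 0.002], 0.75)]
wrist pump [([0.486, 0.003, 0.008], 0.7)]
wrist tester [([0.737, -0.064, 0.001], 0.86), ([0.571, 0.148, 0.002], 0.83), ([0.706, 0.119, -0.001], 0.82), ([0.603, -0.194, 0.0], 0.6)]
wrist union [([0.618, 0.003, 0.004], 0.87)]
scene torch [([0.621, -0.072, 0.006], 0.76)]
scene can [([0.619, -0.072, 0.005], 0.75), ([0.485, -0.07, 0.003], 0.74)]
scene pump [([0.488, -0.001, 0.001], 0.81)]
scene tester [([0.738, -0.063, -0.001], 0.75), ([0.57, 0.148, -0.002], 0.72), ([0.706, 0.123, -0.004], 0.64), ([0.485, -0.07, 0.004], 0.5)]
scene union [([0.624, 0.003, 0.006], 0.75), ([0.623, -0.068, 0.0], 0.49)]
```

View pics/c8.png

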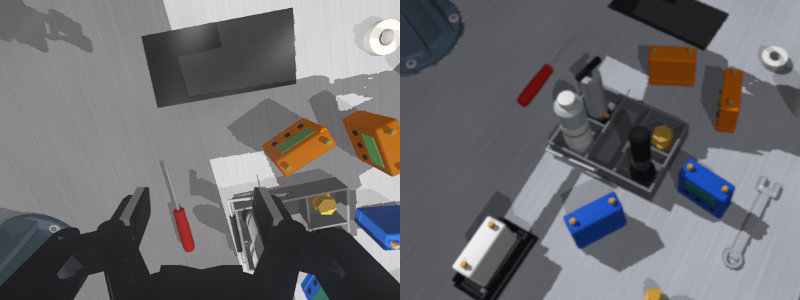

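The scene crop shows the can (573,120), pump (592,95) and torch (641,155) upright in their own bays. The union is in its place (661,135), the tester is in the dock (490,250), and the arm is clear of everything.

```bash
python3 -c "
from bench import ctrl
print(ctrl.hand_in())"
```

```text
the job is handed in; nothing more can be done
None
```

I handed the job in at about 55 s of the 141 s; the last pictures show the tester fully home in its dock, the can, torch and pump upright in their own bays and the union unmoved, but the hand-in returned no verdict.

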